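First diagonal pair of the mould clamp

ROBOT

A 6-joint arm with a two-finger parallel gripper is mounted at the origin on a cart in front of the work surface, level with it; the furniture and walls round the work are solid. World frame = base frame: x ahead of the robot, y to its left, z up, the work surface at z = 0. Lengths are in m, angles in rad, forces in N, time in s.
With the tool pointing down it reaches from about 0.35 to 0.925 m from the base axis. Payload 6.4 kg.
Tool frame: the origin (TCP) lies between the finger pads; the fingertips stand 25 mm ahead of it and the grasp point (between the pads) lies 6 mm ahead of it (ctrl.tips_ahead is the distance from the TCP to the fingertips, in m); z points along the fingers, y is the line along which they close (so a half turn about z gives the same grasp; the last joint's range is limited). The gripper opens to 85 mm and grips with 20 to 120 N. Pads are 22 mm wide; open, the fingers measure 114 mm over their backs; the gripper's body (76 mm by 85 mm) begins 54 mm behind the grasp point. The pads swing forward as they close: fully open they stand 13 mm farther back than shut.
Start: joints at [-1.405, 0.245, 1.558, -0, 1.339, -0.174], TCP at [0.217, -0.613, 0.256] pointing down, gripper open.
Joint ranges: [-3.13, 3.13], [-1.02, 2.26], [0.13, 2.54], [-0.95, 4.09], [0.21, 2.88], [-2.74, 2.74]. Speed limits (rad/s): [2.57, 2.57, 3.14, 3.14, 3.14, 3.14].

INTERFACE

Orientations are given as a rotation vector (axis times angle).
In Python, from cell import ctrl gives the robot as it stands.
- The arm moves only by the tool play_rows, never from a script. Its argument "motion" is a list that holds one entry, the list of rows, each a list of 5 numbers: the opening, from 0 (shut) to 1 (fully open), then the shift along the tool's x, y, z as a fraction of full scale, then the turn about the tool's z as a fraction of full scale. In form: [[[hand, tx, ty, tz, turn], ...]]. A call has exactly 10 rows; each row is the pose to reach, as a shift and turn from the pose commanded when the call began, along the tool's axes at that moment; what a row does not reach only later rows make up. Full scale, the value 1, is 0.1 m for a shift and 45 degrees for a turn. A row lasts 1/8 s, in which the tool goes at most 62.5 mm and 10.7 degrees, less where a joint would pass 70% of its speed; a pose out of reach is approached as far as the arm can. A call with a number of a shift or a turn outside -1 to 1 is refused whole. A call with a gripper value outside its range is refused whole. The fingers move at their own pace and stop on an object; "force" is the grip in N (left out, the last holds). Time passes only in rows, so rows that repeat a pose let the fingers close, or fill a call up. It gives the time, the measured TCP pose, the force, the opening and the grip force at its end, in the units of the state.
- ctrl.sense(): the state, without advancing time (a new reading comes with each control period).
- ctrl.camera(name): name is "scene" or "top"; returns (picture, depth): 420x560x3 uint8, red, green, blue; 420x560 float32, m along the optical axis (not along the pixel's ray), 0 where there is no reading.
- ctrl.camera_model(name): a dict with "camera_matrix" (3x3 intrinsics, pixels), "distortion" ([k1, k2, p1, p2, k3] as OpenCV has them; the pictures are not rectified), "pose" (4x4, takes a point from camera to world coordinates). Camera axes: x right, y down, z forward; pixel columns grow to the right and rows downward; lengths in m; the calibration is good to about 2 mm. A picture is of the moment at which its call begins. camera_model takes no time and is no camera call.
- ctrl.sign_off(): hands the job in; it is judged then, once.
Trained networks look in the newest picture that a camera, given by its name, has taken for a name from the list of things; names that differ only in an ending like _2 or _b are one class to them, and where a whole thing is asked for, a point or a joint stands for the part that bears it (a point fixed in the world has none). Each returns a list of dicts, best first, with "p" (0 to 1); they miss things now and then, are a little off and sometimes report something else, mostly with a low value. They report only what shows in the picture. A call takes as long as a camera call.
- ctrl.masks_of(target, camera): "mask" (420x560 bool, what is visible of it) and "box" ([left, top, right, bottom] in pixels, round what is visible of it).
- ctrl.mark_of(target, camera): "xy" ([column, row] in pixels: a listed point, or the origin of a listed thing).
The state is a dict: "time": time; "joint_positions": joint angles; "qvel": joint speeds; "joint_torque": joint torques, N m; "ee_pos": TCP position; "ee_rot": TCP orientation; "force": force on the tool from outside, world axes, zero at the start; "wrist_torque": the same for the moment, N m; "opening": finger opening in m; "finger_force": force on a finger pad.
Only numpy, scipy, OpenCV 4.12 (cv2) and the standard library are available. Lean on these libraries where they do the work, as an engineer would, in place of code of your own. Each camera call takes 0.05 s, during which the arm holds its last target. There are 200 camera calls.

TASK

Start the first tightening pass on the round mould clamp, in star order: turn the red knob clockwise until its bar lies along the rim, over its two yellow lines, and no further; then do the same with the knob straight across the cover from it. Leave the two knobs on either side loose, as they are.

Things in the scene. Friction and masses are not known exactly. Their poses are not given: they have to be found in the camera images.
- knob_red_grip (a point): the red hand knob on the round mould clamp. The point is on its turning axis at grip height, 80 mm above the work surface and 34 mm above the grey cover. The T-bar is 48 mm long (x axis) and 14 mm wide (y axis); its flat sides run from 18 mm below the point to 12 mm above it, the knob's top; z is up. Axis 75 mm from the cover's middle
- knob_3_grip (a point): the black hand knob straight across the cover from the red one. The point is on its turning axis at grip height, 80 mm above the work surface and 34 mm above the grey cover. The T-bar is 48 mm long (x axis) and 14 mm wide (y axis); its flat sides run from 18 mm below the point to 12 mm above it, the knob's top; z is up. Axis 75 mm from the cover's middle
- knob_red (a joint): the red knob; angle in rad: 0 when its bar points straight out from the middle of the cover, growing as it is turned clockwise seen from above; 1.571 = bar along the rim, square to that line (over the yellow lines). It starts at 0.25 to 0.6, turns evenly with friction (about 0.06 N m) with no stop until 3.1 and stays where it is left
- knob_3 (a joint): the black knob straight across from the red one; angle in rad: 0 when its bar points straight out from the middle of the cover, growing as it is turned clockwise seen from above; 1.571 = bar along the rim, square to that line (over the yellow lines). It starts at 0.25 to 0.6, turns evenly with friction (about 0.06 N m) with no stop until 3.1 and stays where it is left
- knob_2 (a joint): a black knob beside the red one (a quarter of the circle anticlockwise from it seen from above), to be left alone; angle in rad: 0 when its bar points straight out from the middle of the cover, growing as it is turned clockwise seen from above; 1.571 = bar along the rim, square to that line (over the yellow lines). It starts at 0.25 to 0.6, turns evenly with friction (about 0.06 N m) with no stop until 3.1 and stays where it is left
- knob_4 (a joint): the other black knob beside the red one (a quarter of the circle clockwise from it), to be left alone; angle in rad: 0 when its bar points straight out from the middle of the cover, growing as it is turned clockwise seen from above; 1.571 = bar along the rim, square to that line (over the yellow lines). It starts at 0.25 to 0.6, turns evenly with friction (about 0.06 N m) with no stop until 3.1 and stays where it is left

How it is judged:
By the outcome, as a careful person would: the job done as asked, in the order asked, and still so for the second after the job is handed in, with the robot touching nothing.
It also fails if it takes over 48 s, if anything falls off the work surface, if the arm or the gripper's body presses on something with over 40 N, if the wrist force passes 120 N, or if a joint passes its speed limit or range.

## Working session

There is one attempt and no reset: what is moved stays moved. The work goes in short steps, Python scripts to look and compute and a tool call to move; the robot and the scene stay as the last step left them, time stands still between calls to the robot, and variables do not carry over. Pictures are saved under pics/ and viewed, at most 10 in all, crops included, and the job is handed in when it is done.

Besides the shell and the picture viewer there is one more tool, called after "Call:" by a JSON object that holds its "fn" and its "kwargs", one argument or row to a line. play_rows: Moves the arm, as the interface text tells. Its arguments: {"type":"object","properties":{"motion":{"type":"array","items":{"type":"array","items":{"type":"array","items":{"type":"number"}}}},"force":{"type":"number"}},"required":["motion"]}

```bash
mkdir -p pics; cat > h.py <<'E'
import numpy as np,cv2
from cell import ctrl
def ray(name,uv,z):
    m=ctrl.camera_model(name);K=np.array(m["camera_matrix"]);d=np.array(m["distortion"]);T=np.array(m["pose"])
    p=cv2.undistortPoints(np.array(uv,float).reshape(-1,1,2),K,d).reshape(-1,2)
    r=np.c_[p,np.ones(len(p))]@T[:3,:3].T; o=T[:3,3]
    return o+r*((z-o[2])/r[:,2])[:,None]
def save(img,fn): cv2.imwrite(fn,img[:,:,::-1])
E
python3 - <<'E'
from h import *
for c in("top","scene"):
    im,d=ctrl.camera(c);save(im,f"pics/{c}0.png")
    for t in("knob_red_grip","knob_3_grip"):
        for r in ctrl.mark_of(t,c)[:5]: print(c,t,round(r["p"],2),np.round(r["xy"],1),ray(c,r["xy"],0.08).round(4))
s=ctrl.sense();print(s["time"],s["ee_pos"],s["ee_rot"],s["opening"],ctrl.tips_ahead)
E
```

```text
top knob_red_grip 0.82 [316.6 196. ] [[0.5999 0.0191 0.08  ]]
top knob_3_grip 0.84 [332.2 283.7] [[ 0.4412 -0.0124  0.08  ]]
scene knob_red_grip 0.8 [284.7 211.4] [[0.5811 0.0302 0.08  ]]
scene knob_3_grip 0.82 [361.8 232.1] [[ 0.4407 -0.0106  0.08  ]]
0.3 [ 0.21661123 -0.61267858  0.2559031 ] [-3.09568210e+00 -5.31032910e-01 -3.52044482e-05] 0.08527505025032413 0.025
```

View pics/top0.png

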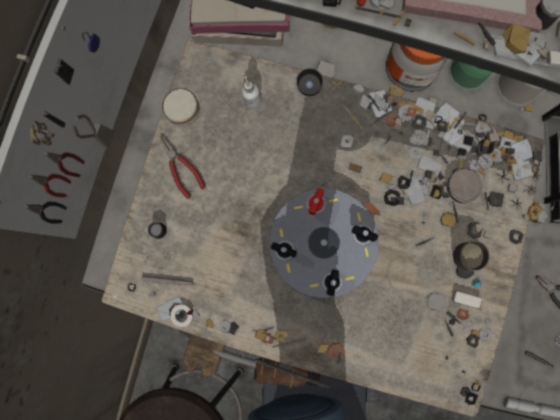

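View pics/scene0.png

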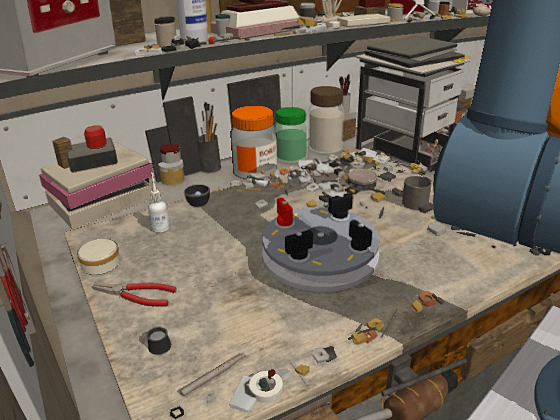

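The top view shows the cover at about (324,243), with red at (316,201), knob 3 at (333,283), and the neighbours at (284,250) and (364,234). Next I'll measure the knob axes and bar angles from the top-camera depth.

```bash
cat > m.py <<'E'
from h import *
def cloud(c):
    im,d=ctrl.camera(c);m=ctrl.camera_model(c);K=np.array(m["camera_matrix"]);D=np.array(m["distortion"]);T=np.array(m["pose"])
    v,u=np.mgrid[:420,:560];p=cv2.undistortPoints(np.stack([u,v],-1).reshape(-1,1,2).astype(float),K,D).reshape(-1,2)
    X=(np.c_[p,np.ones(len(p))]*d.reshape(-1,1))@T[:3,:3].T+T[:3,3]
    return im,X,d.ravel()>0
def measure(c="top",fn=None,ctr=(0.522,0.004)):
    im,X,ok=cloud(c)
    if fn: save(cv2.resize(im[160:330,240:420],None,fx=3.3,fy=3.3,interpolation=cv2.INTER_CUBIC),fn)
    r=np.hypot(X[:,0]-ctr[0],X[:,1]-ctr[1])
    s=ok&(r<.13)&(X[:,2]>.076)&(X[:,2]<.105)
    lab=s.reshape(420,560).astype(np.uint8)
    n,L,st,ce=cv2.connectedComponentsWithStats(lab)
    for i in range(1,n):
        if st[i,4]<25: continue
        P=X[L.ravel()==i]; a=cv2.minAreaRect((P[:,:2]*1000).astype(np.float32))
        w,V=np.linalg.eigh(np.cov(P[:,:2].T));ax=V[:,1]
        b=im.reshape(-1,3)[L.ravel()==i].mean(0)
        print("n",st[i,4],"px",ce[i].round(1),"zmed",np.median(P[:,2]).round(4),"mean",P[:,:2].mean(0).round(4),"rect",np.round(a[0],1),np.round(a[1],1),"pcaAng",np.degrees(np.arctan2(ax[1],ax[0])).round(1),"sd",np.sqrt(w).round(4),"rgb",b.round())
    s=ok&(X[:,2]>.040)&(X[:,2]<.052)&(r<.15)
    (cx,cy),R=cv2.minEnclosingCircle((X[s][:,:2]*1000).astype(np.float32));print("cover",cx,cy,R,np.median(X[s][:,2]))
    for t in("knob_red","knob_3"):
        for q in ctrl.masks_of(t,c)[:4]: print(t,round(q["p"],2),q["box"],q["mask"].sum())
if __name__=="__main__":
    import sys; measure("top",*sys.argv[1:2])
E
python3 m.py pics/crop1.png
```

```text
n 206 px [315.4 200.9] zmed 0.091 mean [0.5894 0.0212] rect [590.2  21.1] [13.9 47.7] pcaAng 159.1 sd [0.0041 0.0137] rgb [107.  37.  36.]
n 220 px [364.7 233.2] zmed 0.0911 mean [ 0.5328 -0.0686] rect [533.4 -69.1] [48.5 14.4] pcaAng 68.6 sd [0.0042 0.0137] rgb [41. 41. 43.]
n 208 px [283.  249.5] zmed 0.0914 mean [0.5002 0.0774] rect [500.4  77.8] [48.2 14.1] pcaAng 71.3 sd [0.004  0.0138] rgb [30. 31. 32.]
n 208 px [332.3 282.3] zmed 0.0914 mean [ 0.4442 -0.012 ] rect [444.2 -12.3] [14.2 46.2] pcaAng 167.3 sd [0.0041 0.0131] rgb [35. 36. 37.]
cover 516.9343872070312 4.076085090637207 104.25935363769531 0.04655546709145614
knob_red 0.87 [308.0, 191.3, 318.4, 214.5] 215
knob_3 0.76 [326.0, 268.1, 337.6, 293.8] 264
knob_3 0.75 [352.7, 224.2, 380.9, 242.2] 311
knob_3 0.64 [269.3, 244.1, 295.8, 256.3] 269
```

View pics/crop1.png

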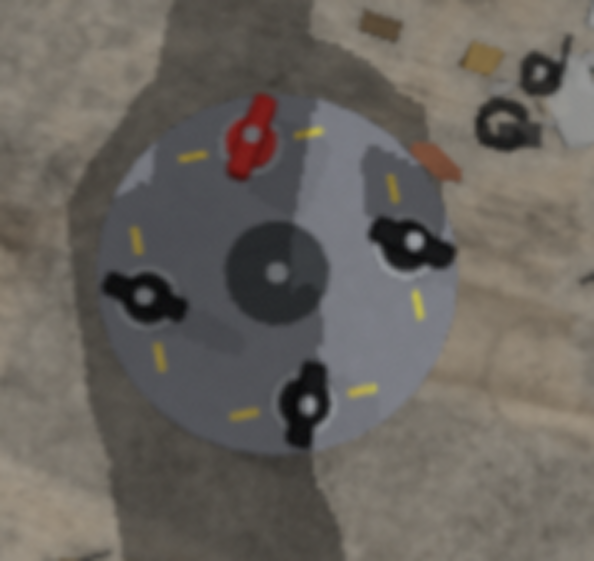

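Measurements agree with the given sizes. The axes are red (0.590, 0.021) and knob 3 (0.444, -0.012), 0.1496 m apart. The cover line lies at 12.8°. Red needs about 56° more and knob 3 about 64°. Now I'll work out the travel numbers.

```bash
cat > plan.py <<'E'
from h import *
from scipy.spatial.transform import Rotation as Rn
import sys
def state():
    s=ctrl.sense();M=Rn.from_rotvec(s["ee_rot"]).as_matrix();return s,np.array(s["ee_pos"]),np.degrees(np.arctan2(M[1,0],M[0,0])),M
def plan(tx,ty,tz,ta,n=12):
    s,p,a,M=state();print("t",s["time"],p.round(4),"x-ang",round(a,2),"tilt",M[:,2].round(4))
    g=np.array([tx,ty,tz])
    da=(a-ta+180)%360-180   # clockwise +
    for i in range(n):
        r=np.radians(a);X=np.array([np.cos(r),np.sin(r)]);Y=np.array([np.sin(r),-np.cos(r)])
        d=g-p;v=np.array([d[:2]@X,d[:2]@Y,-d[2]])/.1;v=v/max(1,abs(v).max());v=v.round(2)
        t=np.round(np.clip(da/45,-1,1),2)
        print(i,v,t); 
        p=p+np.r_[X*v[0]*.1+Y*v[1]*.1,-v[2]*.1];a-=t*45;da-=t*45
        if abs(g-p).max()<.0008 and abs(da)<.5:break
if __name__=="__main__": plan(*map(float,sys.argv[1:5]))
E
python3 - <<'E'
from plan import *
plan(.590,.021,.256,159.1)
E
python3 - <<'E'
from m import *
im,X,ok=cloud("top");r=np.hypot(X[:,0]-.517,X[:,1]-.0045)
for a,b in((0,.02),(.02,.035),(.035,.045)):
    s=ok&(r>=a)&(r<b);print(a,X[s][:,2].max(),np.median(X[s][:,2]))
E
```

```text
t 0.45 [ 0.2166 -0.6128  0.2562] x-ang 19.47 tilt [-1.e-04  1.e-04 -1.e+00]
0 [ 1.   -0.84  0.  ] -1.0
1 [1.   0.09 0.  ] -1.0
2 [0.84 1.   0.  ] -1.0
3 [-0.09  1.    0.  ] -0.1
4 [-0.16  1.    0.  ] -0.0
5 [-0.17  1.    0.  ] -0.0
6 [-0.11  0.7   0.  ] -0.0
0 0.0541991165392991 0.047865241682264914
0.02 0.05343515203356397 0.04726488476664514
0.035 0.052384840233365426 0.04639125392844412
```

Call:
{"fn": "play_rows", "kwargs": {
  "motion": [
    [[0.6, 0.1, -0.08, 0, -0.1], [0.6, 0.2, -0.17, 0, -0.2], [0.6, 0.3, -0.25, 0, -0.3], [0.6, 0.4, -0.34, 0, -0.4], [0.6, 0.5, -0.42, 0, -0.5], [0.6, 0.6, -0.5, 0, -0.6], [0.6, 0.7, -0.59, 0, -0.7], [0.6, 0.8, -0.67, 0, -0.8], [0.6, 0.9, -0.76, 0, -0.9], [0.6, 1, -0.84, 0, -1]]
  ]
}}

```text
time: 1.75
ee_pos: [0.2831, -0.4999, 0.2564]
ee_rot: [2.655, 1.679, 0.0]
force: [0.3, 0.2, -0.5]
opening: 0.0512
finger_force: 0.0
```

Call:
{"fn": "play_rows", "kwargs": {
  "motion": [
    [[0.6, 0.1, 0.01, 0, -0.1], [0.6, 0.2, 0.02, 0, -0.2], [0.6, 0.3, 0.03, 0, -0.3], [0.6, 0.4, 0.04, 0, -0.4], [0.6, 0.5, 0.05, 0, -0.5], [0.6, 0.6, 0.05, 0, -0.6], [0.6, 0.7, 0.06, 0, -0.7], [0.6, 0.8, 0.07, 0, -0.8], [0.6, 0.9, 0.08, 0, -0.9], [0.6, 1, 0.09, 0, -1]]
  ]
}}

```text
time: 3.0
ee_pos: [0.3343, -0.4137, 0.2565]
ee_rot: [1.81, 2.567, -0.0]
force: [-0.3, 0.5, 0.2]
opening: 0.0513
finger_force: 0.0
```

Call:
{"fn": "play_rows", "kwargs": {
  "motion": [
    [[0.6, 0.08, 0.1, 0, -0.1], [0.6, 0.17, 0.2, 0, -0.2], [0.6, 0.25, 0.3, 0, -0.3], [0.6, 0.34, 0.4, 0, -0.4], [0.6, 0.42, 0.5, 0, -0.5], [0.6, 0.5, 0.6, 0, -0.6], [0.6, 0.59, 0.7, 0, -0.7], [0.6, 0.67, 0.8, 0, -0.8], [0.6, 0.76, 0.9, 0, -0.9], [0.6, 0.84, 1, 0, -1]]
  ]
}}

```text
time: 4.25
ee_pos: [0.4007, -0.301, 0.2564]
ee_rot: [0.69, 3.065, -0.0]
force: [0.5, -0.4, 0.1]
opening: 0.0515
finger_force: 0.0
```

Call:
{"fn": "play_rows", "kwargs": {
  "motion": [
    [[0.6, -0.01, 0.1, 0, -0.01], [0.6, -0.02, 0.2, 0, -0.02], [0.6, -0.03, 0.3, 0, -0.03], [0.6, -0.04, 0.4, 0, -0.04], [0.6, -0.05, 0.5, 0, -0.05], [0.6, -0.05, 0.6, 0, -0.06], [0.6, -0.06, 0.7, 0, -0.07], [0.6, -0.07, 0.8, 0, -0.08], [0.6, -0.08, 0.9, 0, -0.09], [0.6, -0.09, 1, 0, -0.1]]
  ]
}}

```text
time: 5.5
ee_pos: [0.452, -0.2145, 0.2563]
ee_rot: [0.573, 3.089, -0.0]
force: [-0.2, -0.5, -1.3]
opening: 0.0515
finger_force: 0.0
```

Call:
{"fn": "play_rows", "kwargs": {
  "motion": [
    [[0.6, -0.02, 0.1, 0, 0], [0.6, -0.03, 0.2, 0, 0], [0.6, -0.05, 0.3, 0, 0], [0.6, -0.06, 0.4, 0, 0], [0.6, -0.08, 0.5, 0, 0], [0.6, -0.1, 0.6, 0, 0], [0.6, -0.11, 0.7, 0, 0], [0.6, -0.13, 0.8, 0, 0], [0.6, -0.14, 0.9, 0, 0], [0.6, -0.16, 1, 0, 0]]
  ]
}}

```text
time: 6.75
ee_pos: [0.5028, -0.1269, 0.2563]
ee_rot: [-0.573, -3.089, -0.0]
force: [0.3, 0.1, -0.5]
opening: 0.0511
finger_force: 0.0
```

```bash
python3 plan.py .590 .021 .256 159.1
```

```text
t 6.75 [ 0.5028 -0.1269  0.2563] x-ang 158.97 tilt [-0.  0. -1.]
0 [-0.17  1.    0.  ] -0.0
1 [-0.11  0.69  0.  ] -0.0
```

Call:
{"fn": "play_rows", "kwargs": {
  "motion": [
    [[0.6, -0.02, 0.1, 0, 0], [0.6, -0.03, 0.2, 0, 0], [0.6, -0.05, 0.3, 0, 0], [0.6, -0.07, 0.4, 0, 0], [0.6, -0.08, 0.5, 0, 0], [0.6, -0.1, 0.6, 0, 0], [0.6, -0.12, 0.7, 0, 0], [0.6, -0.14, 0.8, 0, 0], [0.6, -0.15, 0.9, 0, 0], [0.6, -0.17, 1, 0, 0]]
  ]
}}

```text
time: 8.0
ee_pos: [0.5545, -0.0396, 0.2563]
ee_rot: [-0.573, -3.089, -0.0]
force: [-0.2, 0.2, -0.1]
opening: 0.0516
finger_force: 0.0
```

Call:
{"fn": "play_rows", "kwargs": {
  "motion": [
    [[0.6, -0.02, 0.09, 0.05, 0], [0.6, -0.03, 0.17, 0.1, 0], [0.6, -0.04, 0.26, 0.2, 0], [0.6, -0.05, 0.35, 0.3, 0], [0.6, -0.06, 0.44, 0.4, 0], [0.6, -0.07, 0.52, 0.5, 0], [0.6, -0.09, 0.61, 0.6, 0], [0.6, -0.11, 0.69, 0.7, 0], [0.6, -0.11, 0.69, 0.7, 0], [0.6, -0.11, 0.69, 0.7, 0]]
  ]
}}

```text
time: 9.25
ee_pos: [0.5895, 0.0201, 0.1865]
ee_rot: [0.573, 3.088, -0.0]
force: [-0.3, -0.4, 0.3]
opening: 0.051
finger_force: 0.0
```

```bash
python3 plan.py .590 .021 .086 159.1; python3 - <<'E'
from h import *
for c in("scene","top"):
    im,d=ctrl.camera(c);y,x=(130,210) if c=="scene" else (140,240)
    save(cv2.resize(im[y:y+160,x:x+200],None,fx=3,fy=3),f"pics/a_{c}.png")
    for r in ctrl.mark_of("knob_red_grip",c)[:1]: print(c,r["p"],ray(c,r["xy"],.08))
E
```

```text
t 9.25 [0.5895 0.0201 0.1865] x-ang 158.97 tilt [ 4.e-04 -2.e-04 -1.e+00]
0 [-0.    0.01  1.  ] -0.0
scene 0.55 [[0.58407171 0.02092308 0.08      ]]
top 0.4 [[0.59268812 0.01969559 0.08      ]]
```

View pics/a_scene.png

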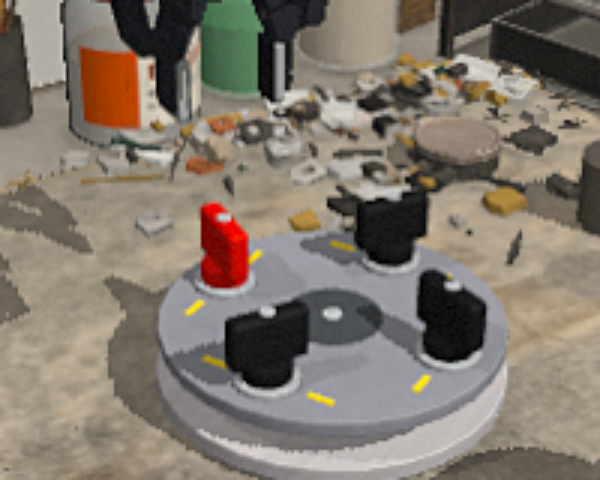

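The open fingers stand over the red knob, at about (225,80) in the crop with the knob at (225,245), and clear of its neighbours. I'll descend and grip.

Call:
{"fn": "play_rows", "kwargs": {
  "motion": [
    [[0.6, 0, 0.01, 0.15, 0], [0.6, 0, 0.01, 0.3, 0], [0.6, 0, 0.01, 0.45, 0], [0.6, 0, 0.01, 0.6, 0], [0.6, 0, 0.01, 0.75, 0], [0.6, 0, 0.01, 0.88, 0], [0.6, 0, 0.01, 1, 0], [0.6, 0, 0.01, 1, 0], [0.4, 0, 0.01, 1, 0], [0.3, 0, 0.01, 1, 0]]
  ],
  "force": 30
}}

```text
time: 10.7
ee_pos: [0.5902, 0.0211, 0.0871]
ee_rot: [0.573, 3.087, 0.0]
force: [-0.4, -0.0, -0.5]
opening: 0.0257
finger_force: 0.0
```

Call:
{"fn": "play_rows", "kwargs": {
  "motion": [
    [[0.2, 0, 0, 0, 0], [0.1, 0, 0, 0, 0], [0, 0, 0, 0, 0], [0, 0, 0, 0, 0], [0, 0, 0, 0, 0], [0, 0, 0, 0, 0], [0, 0, 0, 0, 0], [0, 0, 0, 0, 0], [0, 0, 0, 0, 0], [0, 0, 0, 0, 0]]
  ]
}}

```text
time: 11.95
ee_pos: [0.59, 0.0212, 0.0869]
ee_rot: [0.573, 3.088, 0.0]
force: [-1.0, 0.8, 5.3]
opening: 0.0131
finger_force: 32.3
```

```bash
python3 plan.py .590 .021 .086 102.8; python3 -c "
from h import *
s=ctrl.sense();print(s['force'],s['wrist_torque'],s['finger_force'],s['opening'],s['joint_positions'])"
```

```text
t 11.95 [0.59   0.0212 0.0869] x-ang 158.97 tilt [ 8.e-04  0.e+00 -1.e+00]
0 [-0.   -0.    0.01] 1.0
1 [-0. -0. -0.] 0.25
[-0.98954997  0.77821613  5.34691949] [ 0.16645827  0.21896978 -0.05919296] 32.28225559461862 0.013128113660921988 [-1.56080026e-01  3.17381045e-01  1.80892439e+00  1.57432849e-04
  1.01450322e+00 -1.35988955e+00]
```

Call:
{"fn": "play_rows", "kwargs": {
  "motion": [
    [[0, 0, 0, 0, 0.1], [0, 0, 0, 0, 0.2], [0, 0, 0, 0, 0.3], [0, 0, 0, 0, 0.4], [0, 0, 0, 0, 0.5], [0, 0, 0, 0, 0.6], [0, 0, 0, 0, 0.7], [0, 0, 0, 0, 0.8], [0, 0, 0, 0, 0.9], [0, 0, 0, 0, 1]]
  ]
}}

```text
time: 13.2
ee_pos: [0.5908, 0.0221, 0.0869]
ee_rot: [1.714, 2.63, 0.005]
force: [3.1, 4.9, 2.3]
opening: 0.0133
finger_force: 32.0
```

Call:
{"fn": "play_rows", "kwargs": {
  "motion": [
    [[0, 0, 0, 0, 0.08], [0, 0, 0, 0, 0.16], [0, 0, 0, 0, 0.22], [0, 0, 0, 0, 0.24], [0, 0, 0, 0, 0.24], [0, 0, 0, 0, 0.24], [0.2, 0, 0, 0, 0.24], [0.4, 0, 0, 0, 0.24], [0.6, 0, 0, 0, 0.24], [0.6, 0, 0, 0, 0.24]]
  ]
}}

```text
time: 14.45
ee_pos: [0.5891, 0.021, 0.0858]
ee_rot: [-1.952, -2.461, 0.001]
force: [0.5, 0.1, -0.1]
opening: 0.0513
finger_force: 0.0
```

Call:
{"fn": "play_rows", "kwargs": {
  "motion": [
    [[0.6, 0, 0, -0.1, 0], [0.6, 0, 0, -0.25, 0], [0.6, 0, 0, -0.4, 0], [0.6, 0, 0, -0.55, 0], [0.6, 0, 0, -0.7, 0], [0.6, -0.1, 0, -0.8, 0], [0.6, -0.3, 0, -0.9, 0], [0.6, -0.5, 0, -1, 0], [0.6, -0.8, 0, -1, 0], [0.6, -1, 0, -1, 0]]
  ]
}}

```text
time: 15.7
ee_pos: [0.6127, -0.0786, 0.1865]
ee_rot: [1.954, 2.46, -0.0]
force: [0.7, 0.4, 0.3]
opening: 0.0513
finger_force: 0.0
```

```bash
python3 m.py pics/b.png; python3 plan.py .4442 -.0123 .186 167.3
```

```text
n 218 px [315.5 201. ] zmed 0.0911 mean [0.5893 0.021 ] rect [590.   21.2] [14.3 47.4] pcaAng 103.7 sd [0.0042 0.0136] rgb [179.  63.  61.]
n 209 px [283.  249.5] zmed 0.0912 mean [0.5003 0.0774] rect [500.4  77.6] [47.8 14.1] pcaAng 71.2 sd [0.004  0.0138] rgb [53. 54. 56.]
cover 518.4525756835938 9.035117149353027 103.04316711425781 0.04657049098739541
knob_red 0.75 [302.4, 195.4, 326.6, 211.0] 283
knob_3 0.71 [272.4, 240.2, 297.4, 256.1] 291
t 15.85 [ 0.6123 -0.0773  0.186 ] x-ang 103.05 tilt [-7.e-04  5.e-04 -1.e+00]
0 [ 0.68 -1.   -0.  ] -1.0
1 [ 0.58 -0.11 -0.  ] -0.43
```

View pics/b.png

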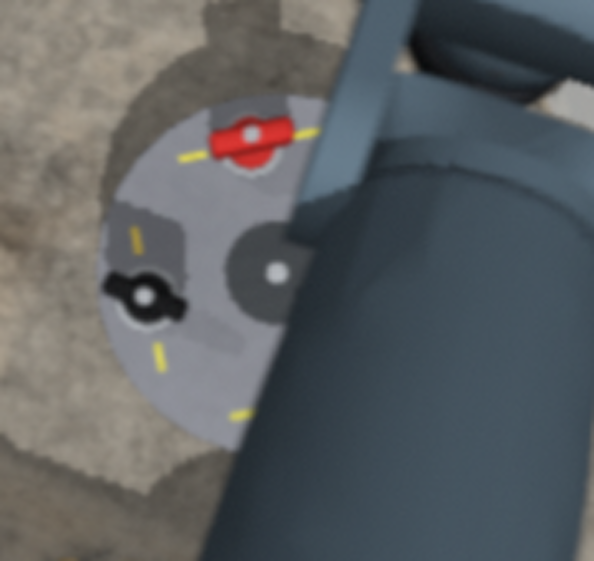

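The red bar now lies over its yellow lines, at about (250,137) in the crop. It measures 103–103.7° against a target of 102.8°, and knob 2 hasn't moved. On to knob 3.

Call:
{"fn": "play_rows", "kwargs": {
  "motion": [
    [[0.6, 0.07, -0.1, 0, -0.1], [0.6, 0.14, -0.2, 0, -0.2], [0.6, 0.2, -0.3, 0, -0.3], [0.6, 0.27, -0.4, 0, -0.4], [0.6, 0.34, -0.5, 0, -0.5], [0.6, 0.41, -0.6, 0, -0.6], [0.6, 0.48, -0.7, 0, -0.7], [0.6, 0.54, -0.8, 0, -0.8], [0.6, 0.61, -0.9, 0, -0.9], [0.6, 0.68, -1, 0, -1]]
  ]
}}

```text
time: 17.1
ee_pos: [0.4988, -0.0317, 0.186]
ee_rot: [-0.856, -3.022, -0.001]
force: [-0.0, -0.5, 0.1]
opening: 0.0514
finger_force: 0.0
```

Call:
{"fn": "play_rows", "kwargs": {
  "motion": [
    [[0.6, 0.08, -0.02, 0, -0.07], [0.6, 0.16, -0.03, 0, -0.14], [0.6, 0.24, -0.05, 0, -0.2], [0.6, 0.32, -0.06, 0, -0.26], [0.6, 0.4, -0.08, 0, -0.32], [0.6, 0.48, -0.1, 0, -0.38], [0.6, 0.54, -0.11, 0, -0.43], [0.6, 0.58, -0.11, 0, -0.43], [0.6, 0.58, -0.11, 0, -0.43], [0.6, 0.58, -0.11, 0, -0.43]]
  ]
}}

```text
time: 18.35
ee_pos: [0.4446, -0.0115, 0.1863]
ee_rot: [0.342, 3.123, 0.0]
force: [0.2, -0.4, -0.3]
opening: 0.0514
finger_force: 0.0
```

```bash
python3 plan.py .4442 -.0123 .086 167.3; python3 m.py pics/c.png
```

```text
t 18.35 [ 0.4446 -0.0115  0.1863] x-ang 167.52 tilt [ 1.e-04  0.e+00 -1.e+00]
0 [ 0.   -0.01  1.  ] 0.0
n 218 px [315.5 201. ] zmed 0.091 mean [0.5893 0.0211] rect [590.3  21.2] [14.6 47.3] pcaAng 103.8 sd [0.0042 0.0136] rgb [119.  43.  41.]
n 219 px [364.7 233.2] zmed 0.0912 mean [ 0.5329 -0.0684] rect [533.4 -69.2] [49.  14.2] pcaAng 68.6 sd [0.0042 0.0138] rgb [45. 46. 48.]
n 207 px [283.  249.5] zmed 0.0913 mean [0.5003 0.0775] rect [500.4  77.6] [47.9 14. ] pcaAng 71.2 sd [0.0041 0.0138] rgb [49. 50. 53.]
cover 516.9467163085938 4.089790344238281 104.24910736083984 0.04649273152132294
knob_red 0.8 [302.8, 194.0, 328.5, 210.0] 292
knob_3 0.72 [353.1, 227.4, 382.6, 240.6] 282
knob_3 0.63 [272.6, 242.8, 296.2, 256.6] 253
```

Call:
{"fn": "play_rows", "kwargs": {
  "motion": [
    [[0.6, 0, -0.01, 0.15, 0], [0.6, 0, -0.01, 0.3, 0], [0.6, 0, -0.01, 0.45, 0], [0.6, 0, -0.01, 0.6, 0], [0.6, 0, -0.01, 0.75, 0], [0.6, 0, -0.01, 0.88, 0], [0.6, 0, -0.01, 1, 0], [0.6, 0, -0.01, 1, 0], [0.4, 0, -0.01, 1, 0], [0.3, 0, -0.01, 1, 0]]
  ],
  "force": 30
}}

```text
time: 19.75
ee_pos: [0.4447, -0.0127, 0.0869]
ee_rot: [0.341, 3.122, -0.0]
force: [0.1, -0.0, 0.0]
opening: 0.026
finger_force: 0.0
```

Call:
{"fn": "play_rows", "kwargs": {
  "motion": [
    [[0.2, 0, 0, 0, 0], [0.1, 0, 0, 0, 0], [0, 0, 0, 0, 0], [0, 0, 0, 0, 0], [0, 0, 0, 0, 0], [0, 0, 0, 0, 0], [0, 0, 0, 0, 0], [0, 0, 0, 0, 0], [0, 0, 0, 0, 0], [0, 0, 0, 0, 0]]
  ]
}}

```text
time: 21.0
ee_pos: [0.4447, -0.0126, 0.0869]
ee_rot: [0.341, 3.122, -0.0]
force: [-1.4, -0.0, 5.8]
opening: 0.0135
finger_force: 32.5
```

```bash
python3 plan.py .4442 -.0123 .086 102.8; python3 -c "
from h import *
s=ctrl.sense();print(s['force'],s['wrist_torque'],s['finger_force'],s['opening'])"
```

```text
t 21.0 [ 0.4447 -0.0126  0.0869] x-ang 167.52 tilt [ 8.e-04 -1.e-04 -1.e+00]
0 [0.01 0.   0.01] 1.0
1 [-0.  0. -0.] 0.44
[-1.3619608  -0.02668031  5.79549086] [ 0.11498451  0.18086591 -0.02416993] 32.515884870663285 0.013482930130088092
```

Call:
{"fn": "play_rows", "kwargs": {
  "motion": [
    [[0, 0, 0, 0, 0.1], [0, 0, 0, 0, 0.2], [0, 0, 0, 0, 0.3], [0, 0, 0, 0, 0.4], [0, 0, 0, 0, 0.5], [0, 0, 0, 0, 0.6], [0, 0, 0, 0, 0.7], [0, 0, 0, 0, 0.8], [0, 0, 0, 0, 0.9], [0, 0, 0, 0, 1]]
  ]
}}

```text
time: 22.25
ee_pos: [0.4449, -0.0122, 0.0869]
ee_rot: [1.514, 2.752, 0.002]
force: [0.8, 2.5, 4.9]
opening: 0.0133
finger_force: 32.5
```

Call:
{"fn": "play_rows", "kwargs": {
  "motion": [
    [[0, 0, 0, 0, 0.1], [0, 0, 0, 0, 0.2], [0, 0, 0, 0, 0.3], [0, 0, 0, 0, 0.39], [0, 0, 0, 0, 0.44], [0, 0, 0, 0, 0.44], [0, 0, 0, 0, 0.44], [0.2, 0, 0, 0, 0.44], [0.4, 0, 0, 0, 0.44], [0.6, 0, 0, 0, 0.44]]
  ]
}}

```text
time: 23.5
ee_pos: [0.4434, -0.0126, 0.0856]
ee_rot: [-1.961, -2.453, 0.002]
force: [-0.1, 0.0, 0.8]
opening: 0.0505
finger_force: 0.0
```

Call:
{"fn": "play_rows", "kwargs": {
  "motion": [
    [[0.6, 0, 0, 0, 0], [0.6, 0, 0, -0.15, 0], [0.6, 0, 0, -0.3, 0], [0.6, 0, 0, -0.45, 0], [0.6, 0, 0, -0.6, 0], [0.6, 0, 0, -0.75, 0], [0.6, -0.2, 0, -0.9, 0], [0.6, -0.5, 0, -1, 0], [0.6, -0.8, 0, -1, 0], [0.6, -1, 0, -1, 0]]
  ]
}}

```text
time: 24.75
ee_pos: [0.4666, -0.1112, 0.187]
ee_rot: [1.962, 2.453, 0.0]
force: [0.3, 0.4, -0.6]
opening: 0.0507
finger_force: 0.0
```

Call:
{"fn": "play_rows", "kwargs": {
  "motion": [
    [[0.6, -0.1, 0, 0, 0], [0.6, -0.2, 0, 0, 0], [0.6, -0.3, 0, 0, 0], [0.6, -0.4, 0, 0, 0], [0.6, -0.5, 0, 0, 0], [0.6, -0.6, 0, 0, 0], [0.6, -0.7, 0, 0, 0], [0.6, -0.8, 0, 0, 0], [0.6, -0.9, 0, 0, 0], [0.6, -1, 0, 0, 0]]
  ]
}}

```text
time: 26.0
ee_pos: [0.4884, -0.2083, 0.1863]
ee_rot: [-1.962, -2.454, -0.0]
force: [0.2, 0.4, 0.1]
opening: 0.0515
finger_force: 0.0
```

```bash
python3 m.py pics/d.png
```

```text
n 216 px [315.6 200.9] zmed 0.091 mean [0.5894 0.0209] rect [590.3  21.2] [14.6 47.4] pcaAng 103.4 sd [0.0042 0.0136] rgb [168.  58.  56.]
n 221 px [364.8 233.3] zmed 0.0911 mean [ 0.5328 -0.0687] rect [533.5 -69.1] [48.4 14.2] pcaAng 68.3 sd [0.0042 0.0137] rgb [44. 45. 47.]
n 209 px [283.  249.5] zmed 0.0911 mean [0.5003 0.0774] rect [500.4  77.7] [48.2 14.1] pcaAng 71.2 sd [0.004  0.0138] rgb [49. 50. 52.]
n 190 px [332.3 282.1] zmed 0.091 mean [ 0.4445 -0.0119] rect [444.2 -12.3] [12.4 48.1] pcaAng 102.7 sd [0.0036 0.0136] rgb [48. 49. 50.]
cover 516.9677734375 4.211690425872803 104.26567840576172 0.04654580897055993
knob_red 0.79 [299.1, 195.5, 327.3, 213.3] 275
knob_3 0.84 [271.4, 240.7, 296.3, 260.3] 291
knob_3 0.57 [320.4, 272.8, 345.9, 289.2] 281
knob_3 0.55 [352.3, 224.2, 381.2, 241.7] 314
```

View pics/d.png

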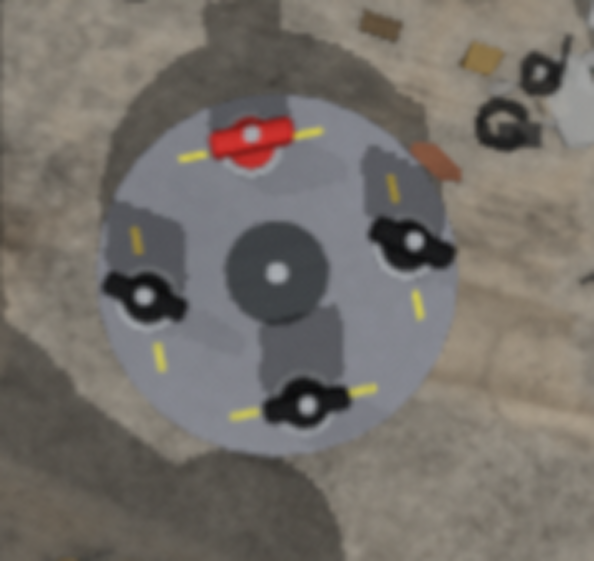

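Red at (252,137) and knob 3 at (307,403) in the crop both lie over their yellow lines, within 1° of target. The two side knobs are unchanged and the arm is clear.

```bash
python3 -c "
from cell import ctrl
print(ctrl.sign_off())"
```

```text
the job is handed in; nothing more can be done
None
```

The job is handed in: I turned the red knob and then the one straight across clockwise onto their yellow lines, both within about 1° by the last camera measurement, and the two side knobs are unmoved.

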